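# Point out the wrong fitting and log the reject

### The job

One of the four white fittings in the blue tray is a wrong one: its flange is square, the other three are round. Point straight down at it with the fingertips a few centimetres above its middle, without touching it, and stay there for two seconds; then press the larger of the two buttons on the station box right down to log the reject, and let it come back up. Do not come down low over any of the other fittings, do not touch or move the fittings, the tray or the steel gauge, and leave the small button alone.

Things in the scene. Friction and masses are not known exactly. Their poses are not given: they have to be found in the camera images.
- square_fitting: the wrong fitting: white plastic, 62 mm tall, like the others (40 mm barrel, 18 mm nozzle on top) but with a SQUARE flange 48 x 48 mm at 40 to 48 mm height; origin at the centre of its underside, z up. Loose, stands upright in one cell of the tray
- square_fitting_top (a point): centre of the top of the nozzle of the square-flanged fitting, 62 mm above the fitting's underside, about 67 mm above the table; z up
- round_fitting_a: white plastic pipe fitting, 62 mm tall: 40 mm barrel, ROUND flange 54 mm across at 40 to 48 mm height, 18 mm nozzle on top; origin at the centre of its underside, z up. Loose, stands upright in one cell of the tray
- round_fitting_b: white plastic pipe fitting, 62 mm tall: 40 mm barrel, ROUND flange 54 mm across at 40 to 48 mm height, 18 mm nozzle on top; origin at the centre of its underside, z up. Loose, stands upright in one cell of the tray
- round_fitting_c: white plastic pipe fitting, 62 mm tall: 40 mm barrel, ROUND flange 54 mm across at 40 to 48 mm height, 18 mm nozzle on top; origin at the centre of its underside, z up. Loose, stands upright in one cell of the tray
- round_fitting_a_top (a point): centre of the top of the nozzle of round_fitting_a, 62 mm above the fitting's underside, about 67 mm above the table; z up
- round_fitting_b_top (a point): centre of the top of the nozzle of round_fitting_b, 62 mm above the fitting's underside, about 67 mm above the table; z up
- round_fitting_c_top (a point): centre of the top of the nozzle of round_fitting_c, 62 mm above the fitting's underside, about 67 mm above the table; z up
- tray: blue plastic tray, fixed to the table, 200 x 200 x 30 mm high, 4 mm walls, divided into 2 x 2 cells, their centres 49 mm either side of the tray's centre; origin at the centre of its underside. It may be on the left or on the right
- station_box: grey metal box, fixed to the table, 110 x 170 x 50 mm high; origin at the centre of its underside, z up; the large button is 43 mm to its +y, the small one 47 mm to its -y. Any yaw; on the other side from the tray
- large_button_top (a point): centre of the top face of the large round button (44 mm across), z up; 72 mm above the table when up, in a black collar 60 mm across whose rim is 10 mm lower. It is pressed straight down
- large_button (a joint): travel of the large button: 0 up, 0.006 m fully down; a spring returns it; fully down takes about 5 N
- small_button_top (a point): centre of the top face of the small round button (22 mm across), beside the large one, 90 mm from it; to be left alone
- small_button (a joint): travel of the small button: 0 up, 0.006 m fully down
- gauge: steel plug gauge standing upright on the table between tray and box: 24 mm across, 75 mm tall; origin at the centre of its underside. Loose, not needed
There are look-alikes about, which are no part of the job. Several things have the shape of the station_box; the one meant has the colours described above.

How it is judged (in metres and radians):
On the way, in this order (a step that is already met when the one before it is completed fails the run):
1. the tool points down at the square-flanged fitting from just above it (tool point within 25 mm of its axis and 20 to 90 mm above its top) for 1.5 s (horizontal distance between the grasp point and square_fitting_top below 0.025 m and z of the grasp point in the frame of square_fitting_top between 0.02 and 0.09 m and angle between the grasp point's own z axis and vertical above 2.6 rad), for 1.5 s.
2. the large button is pressed down (at least 4.5 of 6 mm) by the fingers (value of joint large_button above 0.0045 m and contact force between the fingers and large_button above 0.5 N), for 0.05 s.
At the end, for the whole second after the job is handed in: the large button is up again (under 1.5 mm down), the small button is up, and the four fittings and the gauge are within 5 mm of where they started (value of joint each of large_button, small_button below 0.0015 m and distance of each of square_fitting_top, round_fitting_a_top, round_fitting_b_top, round_fitting_c_top, gauge from where it was at the start of the episode below 0.005 m); the robot touches nothing.
It fails at once if a fitting is touched by the robot (contact force between any of the arm, the fingers and square_fitting above 0.5 N or contact force between any of the arm, the fingers and round_fitting_a above 0.5 N or contact force between any of the arm, the fingers and round_fitting_b above 0.5 N or contact force between any of the arm, the fingers and round_fitting_c above 0.5 N).
It fails at once if the tray or the gauge is touched by the robot (contact force between any of the arm, the fingers and tray above 0.5 N or contact force between any of the arm, the fingers and gauge above 0.5 N).
It fails at once if a fitting or the gauge is moved by more than 8 mm (distance of any of square_fitting_top, round_fitting_a_top, round_fitting_b_top, round_fitting_c_top, gauge from where it was at the start of the episode above 0.008 m).
It fails at once if the tool comes down over a round-flanged fitting (tool point within 25 mm of its axis and less than 70 mm above its top) ((horizontal distance between the grasp point and round_fitting_a_top below 0.025 m and z of the grasp point in the frame of round_fitting_a_top below 0.07 m) or (horizontal distance between the grasp point and round_fitting_b_top below 0.025 m and z of the grasp point in the frame of round_fitting_b_top below 0.07 m) or (horizontal distance between the grasp point and round_fitting_c_top below 0.025 m and z of the grasp point in the frame of round_fitting_c_top below 0.07 m)).
It fails at once if the small button is pressed by more than 2 mm (value of joint small_button above 0.002 m).
It also fails if it takes over 40 s, if anything falls off the work surface, if the arm or the gripper's body presses on something with over 40 N, if the wrist force passes 120 N, or if a joint passes its speed limit or range.

### The arm

A 7-joint arm with a two-finger parallel gripper is mounted at the origin on the work surface. World frame = base frame: x ahead of the robot, y to its left, z up, the work surface at z = 0. Lengths are in mm, angles in rad, forces in N, time in s.
With the tool pointing down it reaches from about 400 to 875 mm from the base axis. Payload 4.4 kg.
Tool frame: the origin (TCP) lies between the finger pads, 19 mm behind the fingertips; this is the grasp point; z points along the fingers, y is the line along which they close (so a half turn about z gives the same grasp; the last joint's range is limited). The gripper opens to 85 mm and grips with 20 to 120 N. Pads are 22 mm wide; open, the fingers measure 114 mm over their backs; the gripper's body (76 mm by 85 mm) begins 54 mm behind the grasp point. The pads swing forward as they close: fully open they stand 13 mm farther back than shut.
Start: joints at [1.125, 0.628, 0.038, 1.517, -0.027, 0.996, -0.02], TCP at [241.005, -603.684, 250.013] pointing down, gripper open.
Joint ranges: [-3.06, 3.06], [-0.37, 2.12], [-1.25, 1.32], [0.18, 2.47], [-1.1, 4.24], [0.23, 1.98], [-2.94, 2.94]. Speed limits (rad/s): [2.57, 2.57, 3.14, 3.14, 3.14, 3.14, 3.14].

### API

Orientations are given as [roll, pitch, yaw] about the fixed x, y, z axes, in that order (R = Rz(yaw) Ry(pitch) Rx(roll)).
In Python, from cell import sensors, get_image, ctrl gives the robot as it stands.
- The arm moves only by the tool send_rows, never from a script. Its argument "series" is a list of rows, each a list of 3 entries, a list of its own where there are three numbers: the finger opening in mm, from 0 to 85.4, then the shift along the world's x, y, z in units of 60 mm (1.0 is 60 mm), then the turn, a rotation vector about the world's x, y, z in units of 5 degrees (1.0 is 5 degrees). A call has 1 to 8 rows; each row shifts and turns the commanded pose from where the row before left it; what a row does not reach is not made up. A row lasts 1/8 s, in which the tool goes at most 62.5 mm and 10.7 degrees, less where a joint would pass 70% of its speed; a pose out of reach is approached as far as the arm can. A call is refused whole if a number of a shift passes 1 or a number of a turn 1, either way. A call with a gripper value outside its range is refused whole. The fingers move at their own pace and stop on an object; the grip force is fixed at half the most. Time passes only in rows, so rows that do not move let the fingers close. It gives the time, the measured TCP pose, the force, the opening and the grip force at its end, in the units of the state.
- sensors.read_state(): the state, without advancing time (a new reading comes with each control period).
- get_image(name): name is "side" or "top" or "wrist"; returns a dict with "img" (400x640x3 uint8, red, green, blue), "depth" (400x640 float32, mm along the optical axis (not along the pixel's ray), 0 where there is no reading), "vfov" (degrees; the focal length in pixels is half the picture's height over the tangent of half this angle, whatever the lens; pixels are square), "cx", "cy" (the principal point, pixels), "world_to_cam" (4x4, takes a point from world to camera coordinates). Camera axes: x right, y down, z forward; pixel columns grow to the right and rows downward; lengths in mm; the calibration is good to about 2 mm. A picture is of the moment at which its call begins.
- ctrl.finish_job(): hands the job in; it is judged then, once.
The state is a dict: "clock": time; "qpos": joint angles; "qd": joint speeds; "tau": joint torques, N m; "eef_pos": TCP position; "tool_rot": TCP orientation; "force": force on the tool from outside, world axes, zero at the start; "torque": the same for the moment, N m; "width": finger opening in mm; "gripper_force": force on a finger pad.
Only numpy, scipy, OpenCV 4.12 (cv2) and the standard library are available. Lean on these libraries where they do the work, as an engineer would, in place of code of your own. Each camera call takes 0.05 s, during which the arm holds its last target. There are 200 camera calls.

## Working session

There is one attempt and no reset: what is moved stays moved. The work goes in short steps, Python scripts to look and compute and a tool call to move; the robot and the scene stay as the last step left them, time stands still between calls to the robot, and variables do not carry over. Pictures are saved under pics/ and viewed, at most 10 in all, crops included, and the job is handed in when it is done.

Besides the shell and the picture viewer there is one more tool, called after "Request:" in YAML: its name, and indented under it one key for each argument. send_rows: Moves the arm, as the interface text tells. Its arguments: {"type":"object","properties":{"series":{"type":"array"}},"required":["series"]}

```bash
mkdir -p pics; python3 - <<'E'
from cell import sensors,get_image
import cv2,numpy as np
s=sensors.read_state();print(s['clock'],s['eef_pos'],s['tool_rot'],s['width'])
for n in ('top','side'):
    d=get_image(n);cv2.imwrite(f'pics/{n}0.png',d['img'][...,::-1]);print(n,d['vfov'],d['cx'],d['cy'],np.round(d['world_to_cam'],3).tolist())
E
```

```text
0.0 [ 240.80723147 -603.11903675  249.08383725] [-3.13968321e+00 -2.65163732e-05  3.79787626e-01] 85.45670056621849
top 45.588652294198454 322.732593123509 207.76924926619384 [[-0.016, -1.0, -0.016, 72.286], [-0.999, 0.016, -0.037, 505.556], [0.037, 0.015, -0.999, 1203.131], [0.0, 0.0, 0.0, 1.0]]
side 48.604331572688416 324.5711225496292 206.29138244901182 [[-0.83, -0.557, 0.007, 458.344], [-0.325, 0.473, -0.819, 217.584], [0.453, -0.682, -0.574, 782.587], [0.0, 0.0, 0.0, 1.0]]
```

View pics/top0.png

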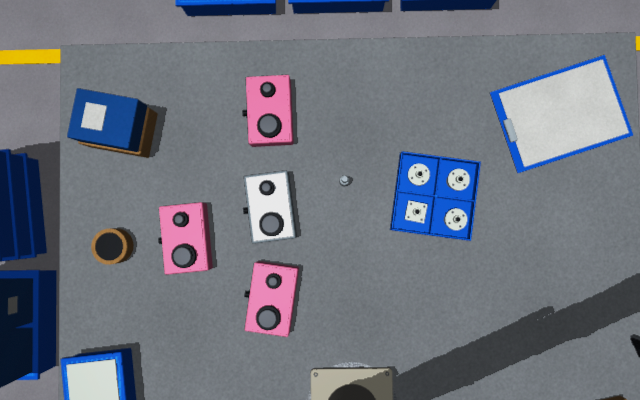

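View pics/side0.png

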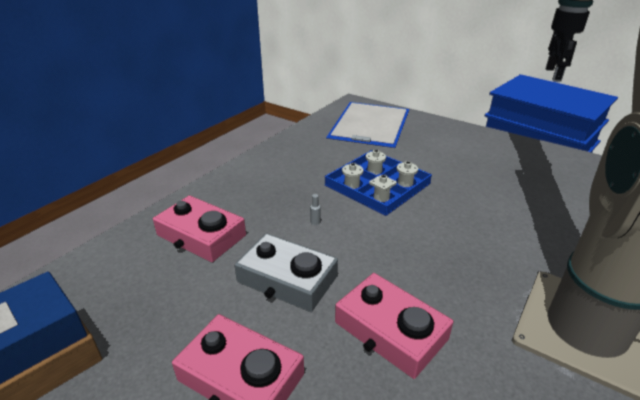

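The top view shows four fittings: (419,174), (459,179), (456,219) look round, and (417,212) looks square. There are four boxes: pink at (270,110), (185,238) and (272,298), and grey at (270,206). Only the grey one fits the description. Its large button is at (271,224) and the small one at (267,187). Next I'll take measurements and one enlarged crop.

```bash
cat > h.py <<'E'
import numpy as np,cv2
from cell import sensors,get_image
def K(d):
    f=200/np.tan(np.radians(d['vfov']/2));return np.array([[f,0,d['cx']],[0,f,d['cy']],[0,0,1]])
def P(d): return K(d)@d['world_to_cam'][:3]
def ray(d,p):
    T=d['world_to_cam'];R=T[:3,:3];o=-R.T@T[:3,3];return o,R.T@np.linalg.inv(K(d))@[p[0],p[1],1]
def onz(d,p,z):
    o,v=ray(d,p);return o+v*(z-o[2])/v[2]
def dep(d,p):
    z=d['depth'][int(round(p[1])),int(round(p[0]))];o,v=ray(d,p);return o+v*z
def tri(a,p,b,q):
    X=cv2.triangulatePoints(P(a),P(b),np.float64(p).reshape(2,1),np.float64(q).reshape(2,1));return X[:3,0]/X[3,0]
def blobs(m,lo,hi):
    n,l,s,c=cv2.connectedComponentsWithStats(m.astype(np.uint8));return [(np.round(c[i],1).tolist(),s[i].tolist()) for i in range(1,n) if lo<s[i,4]<hi]
E
python3 - <<'E'
from h import *
np.set_printoptions(precision=1,suppress=True)
t=get_image('top');s=get_image('side')
for n,d,(x0,y0,x1,y1) in(('top',t,(240,145,490,250)),('side',s,(230,140,440,310))):
    i=d['img'].astype(int);sub=i[y0:y1,x0:x1];mx=sub.max(2);sat=mx-sub.min(2)
    dark=(mx<95)&(sat<25);wh=(mx>150)&(sat<40)
    print(n)
    for lab,m in(('dark',dark),('white',wh)):
        for c,st in blobs(m,40,5000):
            p=(c[0]+x0,c[1]+y0);print(lab,p,st[2:],dep(d,p))
    if n=='top':
        a=cv2.resize(d['img'][145:250,385:490],None,fx=4,fy=4,interpolation=cv2.INTER_CUBIC)
        b=cv2.resize(d['img'][160:265,235:310],None,fx=4,fy=4,interpolation=cv2.INTER_CUBIC)
        cv2.imwrite('pics/crop.png',np.hstack([a,b])[...,::-1])
E
```

```text
top
dark (293.7, 203.3) [14, 67, 397] [519.6 138.6   3. ]
dark (348.0, 181.0) [13, 10, 43] [570.5   0.   46.6]
dark (267.2, 187.6) [15, 14, 129] [555.4 197.   73.5]
dark (272.5, 224.0) [24, 23, 228] [467.  185.4  71.5]
white (418.3, 174.1) [22, 21, 329] [ 582.8 -170.6   63.8]
white (458.1, 179.0) [21, 22, 321] [ 568.9 -265.8   67.1]
white (268.9, 204.3) [49, 70, 2051] [516.  196.6  47.8]
white (415.6, 211.4) [22, 22, 338] [ 492.1 -161.7   65.2]
white (455.4, 218.8) [22, 22, 331] [ 472.6 -256.6   68. ]
side
dark (319.1, 216.2) [4, 15, 46] [560.2  10.5  21.9]
dark (265.7, 250.5) [19, 16, 227] [548.7 208.8  65.1]
dark (305.6, 265.6) [31, 24, 589] [456.3 205.6  71.4]
dark (286.9, 288.0) [104, 50, 1787] [470.  245.6  39.9]
dark (371.5, 294.7) [20, 18, 284] [324.  196.7  66.4]
white (384.6, 140.7) [23, 3, 47] [ 628.4 -446.8    5.9]
white (375.5, 156.1) [20, 10, 127] [ 564.9 -263.7   53.7]
white (407.3, 167.8) [22, 11, 141] [ 467.2 -253.9   54.3]
white (352.3, 169.8) [20, 11, 139] [ 579.3 -166.8   53.2]
white (382.4, 182.3) [26, 13, 163] [ 488.3 -157.9   52.4]
white (283.7, 261.7) [96, 57, 1965] [511.3 201.7  50. ]
```

View pics/crop.png

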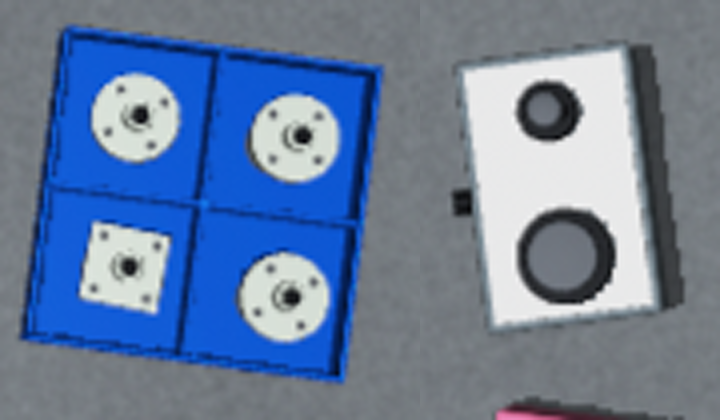

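The crop confirms that the lower-left fitting at (417,212) is square and the other three are round. The grey box has its large button at (271,224). Now I'll triangulate both targets.

```bash
python3 - <<'E'
from h import *
np.set_printoptions(precision=1,suppress=True)
t=get_image('top');s=get_image('side')
pt=(417,211.7)
for z in(53,67): print('fit onz',z,onz(t,pt,z))
print('flange tri',tri(t,(415.6,211.4),s,(382.4,183)))
# button caps: grey inside collar
def cap(d,c,r):
    x,y=c;sub=d['img'][y-r:y+r,x-r:x+r].max(2).astype(int);m=(sub>60)&(sub<150)
    n,l,st,ce=cv2.connectedComponentsWithStats(m.astype(np.uint8));k=l[r,r];return ce[k]+[x-r,y-r],st[k]
a,sa=cap(t,(271,224),14);b,sb=cap(s,(306,263),14);print(a,sa,b,sb,tri(t,a,s,b),onz(t,a,72),onz(s,b,72))
for d,c in((t,(417,212)),(s,(383,182))):
    print(d['img'][c[1]-12:c[1]+10,c[0]-8:c[0]+9].min(2))
for d,c in((t,(271,224)),(s,(306,263))):print(d['img'][c[1]-16:c[1]+17:2,c[0]-18:c[0]+19:2].max(2))
E
```

```text
fit onz 53 [ 491.6 -167.3   53. ]
fit onz 67 [ 491.3 -164.7   67. ]
flange tri [ 492.2 -165.5   45.1]
[270.  223.7] [  5   5  17  18 251] [305.3 260. ] [  0   3  28  18 312] [467.6 191.5  69. ] [467.9 191.3  72. ] [465.3 194.   72. ]
[[118  61  25  14  11  16  17  17  17  17  16  17  17  18  17  16  16]
 [203 194 195 195 156 129  63  24  15  16  16  16  18  17  16  15  17]
 [219 186 192 215 209 204 194 195 194 155 127  63  25  14  13  14  16]
 [203 132 115 202 218 217 217 218 218 208 202 192 193 193 152 125  62]
 [213 140 129 203 218 217 217 216 216 216 216 216 217 217 208 202 192]
 [218 203 202 215 218 218 216 216 217 216 216 216 216 216 184 156 204]
 [218 218 217 218 217 218 217 216 217 217 216 216 216 216 140  91 176]
 [218 218 218 217 217 218 217 216 193 210 216 216 216 216 178 141 195]
 [218 218 218 218 218 179 180 211 210 202 209 215 215 216 210 204 213]
 [218 218 218 218 169 187 155 123 119 140 202 172 204 216 216 216 215]
 [218 218 217 199 137 173 107  41  30  60 141 155 204 216 216 216 215]
 [218 218 218 176 142 167  85  30  30  30 107 162 207 216 216 216 219]
 [217 218 217 
[... 4315 characters left out ...]
  94  94  94  93  93  92  87  53  21  35 184
  210]
 [205 106  20  29  56  79  92  94  95  96  95  92  82  60  37  20  27 157
  208]
 [206 108  20  20  40  55  68  73  79  79  74  67  56  42  22  19  25 182
  208]
 [205 139  22  20  22  36  51  58  61  60  58  50  41  25  20  17  35 187
  205]
 [203 182  48  15  19  21  23  29  32  32  30  25  20  19  16  15 111 201
  178]
 [205 202 146  41  14  16  19  19  19  18  19  19  17  13  19  96 188 185
  134]
 [206 206 202 150  63  23  15  15  14  15  13  14  16  46 122 194 203 140
  114]
 [204 206 206 204 187 137 116  65  52  52  65  93 125 181 204 204 166 118
   87]
 [206 205 204 205 205 206 203 192 190 190 192 197 203 206 206 176 122  97
   61]]
```

Request:
send_rows:
  series:
    - [0, [0.35, 0.6, 0], [0, 0, 0]]
    - [0, [0.35, 0.6, 0], [0, 0, 0]]
    - [0, [0.35, 0.6, 0], [0, 0, 0]]
    - [0, [0.35, 0.6, 0], [0, 0, 0]]
    - [0, [0.35, 0.6, 0], [0, 0, 0]]
    - [0, [0.35, 0.6, 0], [0, 0, 0]]
    - [0, [0.35, 0.6, 0], [0, 0, 0]]
    - [0, [0.35, 0.6, 0], [0, 0, 0]]

```text
clock: 1.3
eef_pos: [409.7, -314.5, 250.2]
tool_rot: [3.141, -0.0, 0.38]
force: [0.8, -0.2, -0.4]
width: 0.0
gripper_force: 0.0
```

Request:
send_rows:
  series:
    - [0, [0.35, 0.6, 0], [0, 0, 0]]
    - [0, [0.35, 0.6, 0], [0, 0, 0]]
    - [0, [0.35, 0.6, 0], [0, 0, 0]]
    - [0, [0.3, 0.6, 0], [0, 0, 0]]
    - [0, [0, 0, 0], [0, 0, 0]]
    - [0, [0, 0, 0], [0, 0, 0]]

```text
clock: 2.05
eef_pos: [489.6, -172.3, 250.0]
tool_rot: [3.141, 0.001, 0.379]
force: [-0.2, 0.3, 0.7]
width: -0.2
gripper_force: 0.0
```

```bash
python3 - <<'E'
from h import *
np.set_printoptions(precision=1,suppress=True)
d=get_image('wrist');cv2.imwrite('pics/w.png',d['img'][...,::-1])
i=d['img'].astype(int);mx=i.max(2);m=(mx>140)&(mx-i.min(2)<45)
for c,st in blobs(m,300,100000):print(c,st,onz(d,c,53),dep(d,c))
E
```

```text
[366.1, 66.0] [335, 33, 64, 67, 3050] [ 586.1 -173.6   53. ] [ 585.  -172.2   68.2]
[629.4, 128.6] [611, 86, 29, 72, 1257] [ 624.6 -412.8   53. ] [ 633.8 -453.6    4.3]
[462.5, 113.3] [430, 95, 61, 45, 1350] [ 581.5 -268.2   53. ] [ 581.5 -268.2   52.9]
[236.0, 140.6] [209, 116, 53, 54, 747] [485.  -90.3  53. ] [472.1 -81.6   0.2]
[313.8, 159.1] [282, 126, 71, 70, 2044] [ 495.1 -161.5   53. ] [ 498.  -160.7   66.7]
[36.8, 385.2] [0, 364, 89, 36, 2039] [132.  38.  53.] [77.5 60.9 12.4]
```

View pics/w.png

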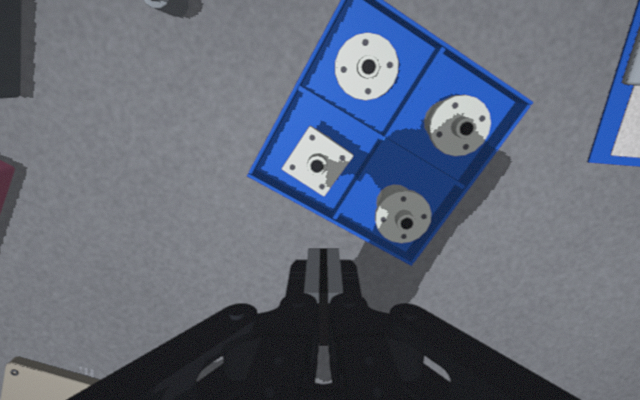

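The wrist view puts the square flange at (317,161), with its nozzle at (317,165). That is about (492,-165) mm, which agrees with the other two cameras. I'll shift +2 mm in x and +7 mm in y, then descend to z≈115.

Request:
send_rows:
  series:
    - [0, [0.03, 0.12, 0], [0, 0, 0]]
    - [0, [0, 0, -0.45], [0, 0, 0]]
    - [0, [0, 0, -0.45], [0, 0, 0]]
    - [0, [0, 0, -0.45], [0, 0, 0]]
    - [0, [0, 0, -0.45], [0, 0, 0]]
    - [0, [0, 0, -0.45], [0, 0, 0]]
    - [0, [0, 0, 0], [0, 0, 0]]
    - [0, [0, 0, 0], [0, 0, 0]]

```text
clock: 3.1
eef_pos: [492.2, -164.9, 115.8]
tool_rot: [3.141, -0.001, 0.379]
force: [1.1, 0.0, -0.0]
width: -0.3
gripper_force: 0.0
```

Request:
send_rows:
  series:
    - [0, [0, 0, 0], [0, 0, 0]]
    - [0, [0, 0, 0], [0, 0, 0]]
    - [0, [0, 0, 0], [0, 0, 0]]
    - [0, [0, 0, 0], [0, 0, 0]]
    - [0, [0, 0, 0], [0, 0, 0]]
    - [0, [0, 0, 0], [0, 0, 0]]
    - [0, [0, 0, 0], [0, 0, 0]]
    - [0, [0, 0, 0], [0, 0, 0]]

```text
clock: 4.1
eef_pos: [491.8, -164.5, 115.0]
tool_rot: [-3.142, 0.0, 0.38]
force: [0.4, -0.0, -0.0]
width: 0.1
gripper_force: 0.0
```

```bash
python3 - <<'E'
from h import *
d=get_image('side');cv2.imwrite('pics/s1.png',cv2.resize(d['img'][60:260,280:480],None,fx=2.5,fy=2.5)[...,::-1])
E
```

```text
(no output)
```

View pics/s1.png

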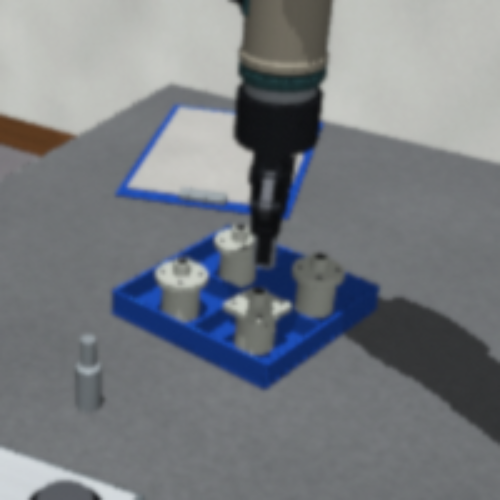

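The crop shows the fingertips at (265,262), just above the square fitting's nozzle at (260,292), with no contact. I'll hold for another second or so, rise, and then travel to the button.

Request:
send_rows:
  series:
    - [0, [0, 0, 0], [0, 0, 0]]
    - [0, [0, 0, 0], [0, 0, 0]]
    - [0, [0, 0, 0], [0, 0, 0]]
    - [0, [0, 0, 0], [0, 0, 0]]
    - [0, [0, 0, 0], [0, 0, 0]]
    - [0, [0, 0, 0], [0, 0, 0]]
    - [0, [0, 0, 0], [0, 0, 0]]
    - [0, [0, 0, 0], [0, 0, 0]]

```text
clock: 5.15
eef_pos: [491.8, -164.5, 115.0]
tool_rot: [-3.142, 0.0, 0.38]
force: [0.5, 0.4, 0.0]
width: -0.2
gripper_force: 0.0
```

Request:
send_rows:
  series:
    - [0, [0, 0, 0.5], [0, 0, 0]]
    - [0, [0, 0, 0.5], [0, 0, 0]]
    - [0, [0, 0, 0.5], [0, 0, 0]]
    - [0, [0, 0, 0.5], [0, 0, 0]]
    - [0, [0, 0, 0], [0, 0, 0]]

```text
clock: 5.78
eef_pos: [493.2, -164.9, 237.1]
tool_rot: [3.139, -0.004, 0.38]
force: [0.7, 0.7, 0.1]
width: 0.1
gripper_force: 0.0
```

Request:
send_rows:
  series:
    - [0, [-0.04, 0.6, 0], [0, 0, 0]]
    - [0, [-0.04, 0.6, 0], [0, 0, 0]]
    - [0, [-0.04, 0.6, 0], [0, 0, 0]]
    - [0, [-0.04, 0.6, 0], [0, 0, 0]]
    - [0, [-0.04, 0.6, 0], [0, 0, 0]]
    - [0, [-0.04, 0.6, 0], [0, 0, 0]]
    - [0, [-0.04, 0.6, 0], [0, 0, 0]]
    - [0, [-0.04, 0.6, 0], [0, 0, 0]]

```text
clock: 6.78
eef_pos: [471.8, 124.5, 234.0]
tool_rot: [-3.142, 0.002, 0.38]
force: [-0.0, 0.1, 0.5]
width: 0.1
gripper_force: 0.0
```

Request:
send_rows:
  series:
    - [0, [-0.04, 0.6, 0], [0, 0, 0]]
    - [0, [-0.04, 0.55, 0], [0, 0, 0]]
    - [0, [0, 0, -0.5], [0, 0, 0]]
    - [0, [0, 0, -0.5], [0, 0, 0]]
    - [0, [0, 0, -0.5], [0, 0, 0]]
    - [0, [0, 0, -0.2], [0, 0, 0]]
    - [0, [0, 0, 0], [0, 0, 0]]
    - [0, [0, 0, 0], [0, 0, 0]]

```text
clock: 7.78
eef_pos: [468.4, 192.7, 133.7]
tool_rot: [-3.142, -0.001, 0.38]
force: [0.2, -0.0, 1.3]
width: -0.0
gripper_force: 0.0
```

```bash
python3 - <<'E'
from h import *
d=get_image('side');cv2.imwrite('pics/s2.png',cv2.resize(d['img'][130:330,200:400],None,fx=2.5,fy=2.5)[...,::-1])
print(sensors.read_state()['eef_pos'])
E
```

```text
[468.44495475 192.78652662 133.93835925]
```

View pics/s2.png

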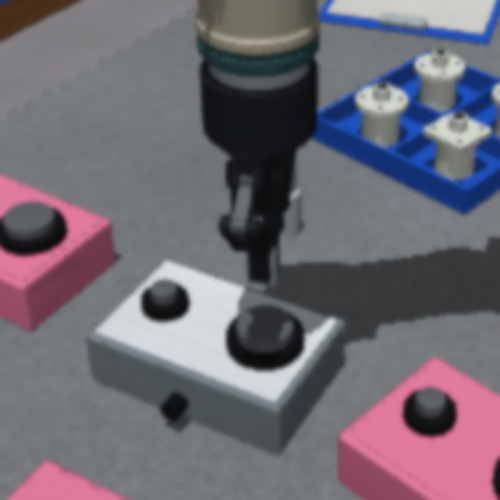

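The crop shows the closed fingertips at (262,288), directly above the large button at (265,330) and clear of the small one at (165,298). I'll go down slowly.

Request:
send_rows:
  series:
    - [0, [0, 0, -0.25], [0, 0, 0]]
    - [0, [0, 0, -0.25], [0, 0, 0]]
    - [0, [0, 0, -0.15], [0, 0, 0]]
    - [0, [0, 0, 0], [0, 0, 0]]
    - [0, [0, 0, -0.05], [0, 0, 0]]
    - [0, [0, 0, -0.05], [0, 0, 0]]
    - [0, [0, 0, 0], [0, 0, 0]]

```text
clock: 8.7
eef_pos: [468.1, 192.6, 88.3]
tool_rot: [3.142, -0.001, 0.38]
force: [-0.3, -0.4, 3.1]
width: -0.2
gripper_force: 1.4
```

Contact: 3.1 N, about 3 mm down. I'll continue until it reaches the stop.

Request:
send_rows:
  series:
    - [0, [0, 0, -0.03], [0, 0, 0]]
    - [0, [0, 0, -0.02], [0, 0, 0]]
    - [0, [0, 0, 0], [0, 0, 0]]
    - [0, [0, 0, 0], [0, 0, 0]]

```text
clock: 9.2
eef_pos: [468.1, 192.6, 85.2]
tool_rot: [-3.142, -0.001, 0.38]
force: [-0.5, 1.5, 4.1]
width: -0.2
gripper_force: 2.3
```

Request:
send_rows:
  series:
    - [0, [0, 0, -0.02], [0, 0, 0]]
    - [0, [0, 0, -0.02], [0, 0, 0]]
    - [0, [0, 0, 0], [0, 0, 0]]
    - [0, [0, 0, 0], [0, 0, 0]]

```text
clock: 9.7
eef_pos: [468.1, 192.7, 84.5]
tool_rot: [-3.142, -0.001, 0.38]
force: [-4.5, -2.3, 23.9]
width: 0.3
gripper_force: 11.7
```

The force jumped to 24 N with z stopped at 84.5, so the button is fully down. Now I'll retract.

Request:
send_rows:
  series:
    - [0, [0, 0, 0.1], [0, 0, 0]]
    - [0, [0, 0, 0.2], [0, 0, 0]]
    - [0, [0, 0, 0.5], [0, 0, 0]]
    - [0, [0, 0, 0.5], [0, 0, 0]]
    - [0, [0, 0, 0.5], [0, 0, 0]]
    - [0, [0, 0, 0], [0, 0, 0]]
    - [0, [0, 0, 0], [0, 0, 0]]
    - [0, [0, 0, 0], [0, 0, 0]]

```text
clock: 10.7
eef_pos: [467.0, 192.1, 189.5]
tool_rot: [3.141, 0.003, 0.38]
force: [0.2, -1.2, 0.4]
width: 0.2
gripper_force: 0.0
```

```bash
python3 - <<'E'
from h import *
d=get_image('side');p=(305.3,260);print(dep(d,p),sensors.read_state()['eef_pos'],sensors.read_state()['force'])
from cell import ctrl
print(ctrl.finish_job())
E
```

```text
[466.49400832 192.52175855  70.23235868] [467.07470443 192.17255261 189.57645843] [ 0.0183675  -0.5538874   0.18449678]
the job is handed in; nothing more can be done
None
```

I pointed at the square fitting for over 2 s, pressed the large button to its stop (24 N), saw it come back up, and handed the job in; the hand-in gave no verdict.

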